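Load three pots and draw the sampler rod to its mark

ROBOT

A 7-joint arm with a two-finger parallel gripper is mounted at the origin on the work surface. World frame = base frame: x ahead of the robot, y to its left, z up, the work surface at z = 0. Lengths are in mm, angles in rad, forces in N, time in s.
With the tool pointing down it reaches from about 400 to 875 mm from the base axis. Payload 4.4 kg.
Tool frame: the origin (TCP) lies at the very end of the fingers, on their centre line; the grasp point (between the pads) lies 19 mm behind it; z points along the fingers, y is the line along which they close (so a half turn about z gives the same grasp; the last joint's range is limited). The gripper opens to 85 mm and grips with 20 to 120 N. Pads are 22 mm wide; open, the fingers measure 114 mm over their backs; the gripper's body (76 mm by 85 mm) begins 54 mm behind the grasp point. The pads swing forward as they close: fully open they stand 13 mm farther back than shut.
Start: joints at [-1.207, 0.628, 0.038, 1.517, -0.027, 0.996, -0.02], TCP at [270.827, 590.907, 231.313] pointing down, gripper open.
Joint ranges: [-3.06, 3.06], [-0.37, 2.12], [-1.25, 1.32], [0.18, 2.47], [-1.1, 4.24], [0.23, 1.98], [-2.94, 2.94]. Speed limits (rad/s): [2.57, 2.57, 3.14, 3.14, 3.14, 3.14, 3.14].

INTERFACE

Orientations are given as [roll, pitch, yaw] about the fixed x, y, z axes, in that order (R = Rz(yaw) Ry(pitch) Rx(roll)).
In Python, from cell import read_state, get_image, camera_info, finish_job gives the robot as it stands.
- The arm moves only by the tool play_rows, never from a script. Its argument "deltas" is one flat list of numbers, 7 for each row, row after row: the shift along the tool's x, y, z in mm, then the turn, a rotation vector about the tool's x, y, z in rad, then the opening, from 0 (shut) to 1 (fully open). In form: [dx, dy, dz, ax, ay, az, grip, dx, dy, dz, ax, ay, az, grip, ...]. A call has 1 to 10 rows; each row is the pose to reach, as a shift and turn from the pose commanded when the call began, along the tool's axes at that moment; what a row does not reach only later rows make up. A row lasts 1/8 s, in which the tool goes at most 62.5 mm and 10.7 degrees, less where a joint would pass 70% of its speed; a pose out of reach is approached as far as the arm can. A call with a gripper value outside its range is refused whole. The fingers move at their own pace and stop on an object; the grip force is fixed at half the most. Time passes only in rows, so rows that repeat a pose let the fingers close. It gives the time, the measured TCP pose, the force, the opening and the grip force at its end, in the units of the state.
- read_state(): the state, without advancing time (a new reading comes with each control period).
- get_image(name): name is "side" or "top" or "wrist"; returns the picture (480x640x3 uint8, red, green, blue); there is no depth.
- camera_info(name): a dict with "fx", "fy", "cx", "cy" (pixels), "T" (4x4, takes a point from camera to world coordinates). Camera axes: x right, y down, z forward; pixel columns grow to the right and rows downward; lengths in mm; the calibration is good to about 2 mm. A picture is of the moment at which its call begins: read the wrist's pose just before it. camera_info takes no time and is no camera call; for the wrist camera it gives the pose at the moment of the call.
- finish_job(): hands the job in; it is judged then, once.
The state is a dict: "clock": time; "qpos": joint angles; "qd": joint speeds; "tau": joint torques, N m; "eef_pos": TCP position; "tool_rot": TCP orientation; "force": force on the tool from outside, world axes, zero at the start; "torque": the same for the moment, N m; "width": finger opening in mm; "gripper_force": force on a finger pad.
Only numpy, scipy, OpenCV 4.12 (cv2) and the standard library are available. Lean on these libraries where they do the work, as an engineer would, in place of code of your own. Each camera call takes 0.05 s, during which the arm holds its last target. There are 200 camera calls.

TASK

Get the manual sampler ready for a three-sample draw: stand exactly three of the four capped pots upright in the shallow white tray, leaving the fourth standing where it is on the grey mat. Then take the black upright handle of the sampler's telescoping draw rod and pull it out against its spring until its pointer lines up with the length mark clip on the rail. Hold it there: finish while still holding the rod at the mark, and do not move the mark clip or disturb the beaker, jar and stopper.

Things in the scene. Friction and masses are not known exactly. Their poses are not given: they have to be found in the camera images.
- pot1: capped sample pot, clear glass with a white cap: an upright cylinder 30 mm in diameter and 45 mm tall, about 45 g, loose; origin at the centre of its underside, z up. At the start it stands on the mat
- pot2: capped sample pot, clear glass with a white cap: an upright cylinder 30 mm in diameter and 45 mm tall, about 45 g, loose; origin at the centre of its underside, z up. At the start it stands on the mat
- pot3: capped sample pot, clear glass with a white cap: an upright cylinder 30 mm in diameter and 45 mm tall, about 45 g, loose; origin at the centre of its underside, z up. At the start it stands on the mat
- pot4: capped sample pot, clear glass with a white cap: an upright cylinder 30 mm in diameter and 45 mm tall, about 45 g, loose; origin at the centre of its underside, z up. At the start it stands on the mat
- tray: shallow open white tray, fixed, 150 mm (its x) by 160 mm (its y) outside, 15 mm tall, walls and floor 5 mm thick (inside 140 by 150 mm); origin at the centre of its underside, z up. It may be on the left or the right of the sampler
- tray_in (a point): centre of the tray's inner floor (top of the floor), axes as the tray's; three pots fit in a row along its y, 48 mm apart
- mat: flat grey mat, fixed, 180 mm (its x) by 150 mm (its y), 4 mm thick, on the other side of the sampler from the tray; origin at the centre of its underside, z up. The four pots stand near its corners, about 60 mm (x) and 45 mm (y) from its centre, centres at least 75 mm apart
- sampler: manual sampler, fixed: white base plate 90 mm wide, 12 mm thick, from 225 mm before (its -x, towards the robot) to 120 mm behind its origin; at the rear a white pump housing, 30 to 120 mm behind the origin, 88 mm wide, top 102 mm above the table; before it a clear level sleeve, 26 mm across, out of which the rod slides along -x. Origin on the table, under the rod's axis; z up
- draw_rod: end part of the telescoping draw rod, with the handle. Origin on the rod's axis, 40 mm above the table, at mid-thickness of the handle; axes as the sampler's. Slides along sampler -x by 0 to 120 mm, home at the start. Its spring pulls it back with 3 N at home, 50 N/m more as it comes out (8 N at 100 mm), and snaps it home when let go. Rod 13 mm, middle tube 20 mm in diameter
- rod_handle (a point): grasp point on the handle, 40 mm above the rod's axis (80 mm above the table). The handle is a black upright block, 14 mm thick along sampler x, 30 mm wide along y, its top 95 mm above the table. Pinch it from above across its thickness, one finger before and one behind it, above the rod; behind it is free up to the sleeve's mouth ring 53 mm off at home, whose top is 55 mm above the table
- rod_pointer (a point): tip of the small dark steel pointer blade on the handle's +y side (3 mm thick), at the handle's mid-thickness: 24 mm along +y and 6 mm above the rod body's origin; moves with the rod
- length_mark: the length mark: black clip on a rail beside the rod, with a thin upright blade 3 mm thick along x, top 58 mm above the table, 26 to 40 mm from the rod's axis on the sampler's +y side, set 60 to 100 mm before (sampler -x) the handle's home. Origin at the blade's mid-thickness; axes as the sampler's. The rod is at the mark when the pointer has the same sampler x as this origin. Stiff; leave it
- beaker: glass beaker, 68 mm in diameter, 75 mm tall, standing loose beyond the work; origin at its underside's centre; to be left alone
- jar: amber glass jar, 56 mm in diameter, 70 mm tall, standing loose beyond the work; origin at its underside's centre; to be left alone
- stopper: grey tapered stopper, 40 mm across at its top, 28 mm tall, standing loose on the bench at the far left; origin at its underside's centre; to be left alone
There are look-alikes about, which are no part of the job. Leave any red look-alike of the pot2 alone. What is shaped like the pot4 but purple is not meant.

How it is judged:
By the outcome, as a careful person would: the job done as asked, in the order asked, and still so for the second after the job is handed in, while the arm keeps its last pose, push and grip.
It also fails if it takes over 72 s, if anything falls off the work surface, if the arm or the gripper's body presses on something with over 40 N, if the wrist force passes 120 N, or if a joint passes its speed limit or range.

## Working session

There is one attempt and no reset: what is moved stays moved. The work goes in short steps, Python scripts to look and compute and a tool call to move; the robot and the scene stay as the last step left them, time stands still between calls to the robot, and variables do not carry over. Pictures are saved under pics/ and viewed, at most 10 in all, crops included, and the job is handed in when it is done.

Besides the shell and the picture viewer there is one more tool, called after "Call:" in YAML: its name, and indented under it one key for each argument. play_rows: Moves the arm, as the interface text tells. Its arguments: {"type":"object","properties":{"deltas":{"type":"array"}},"required":["deltas"]}

```bash
mkdir -p pics
python3 - <<'E'
from cell import *
import cv2,numpy as np
s=read_state();print(s)
for n in("top","side"):
    cv2.imwrite(f"pics/{n}0.png",get_image(n)[:,:,::-1]);c=camera_info(n);print(n,c)
E
```

```text
{'clock': 0.0, 'qpos': array([-1.20678629,  0.62931533,  0.03844304,  1.51838863, -0.02701242,
        0.99633229, -0.0200098 ]), 'qd': array([-9.34878018e-04, -6.67926469e-04, -3.08193039e-04, -8.10001102e-05,
        1.17193057e-03, -1.49900282e-03,  1.85206611e-04]), 'tau': array([-4.58828654e-04, -5.63405550e+01,  1.22619331e+00, -1.93453985e+01,
        1.10767601e-02,  1.02163132e-02,  9.24133047e-06]), 'eef_pos': array([270.55627226, 590.30541183, 230.40248862]), 'tool_rot': array([-3.13966701e+00,  1.47713704e-05,  2.71176473e+00]), 'force': array([-0.48070734, -0.20248539, -0.35525549]), 'torque': array([-0.03711818,  0.01635521, -0.03308849]), 'gripper_force': 0.0, 'width': 85.65209044292737}
top {'fx': 449.4616871341841, 'fy': 449.4616871341841, 'cx': 316.6978649738083, 'cy': 244.48589997933803, 'T': array([[-1.05515051e-02, -9.91587250e-01,  1.29009271e-01,
         4.38890549e+02],
       [-9.99922827e-01,  1.13092119e-02,  5.14210675e-03,
         4.35385022e+01],
       [-6.55784067e-03, -1.28945058e-01, -9.91630055e-01,
         1.08946495e+03],
       [ 0.00000000e+00,  0.00000000e+00,  0.00000000e+00,
         1.00000000e+00]])}
side {'fx': 508.53939322491004, 'fy': 508.53939322491004, 'cx': 321.57441073387895, 'cy': 246.10452043372197, 'T': array([[-9.90163619e-01, -8.88363174e-02,  1.08093088e-01,
         4.74631232e+02],
       [-1.39914215e-01,  6.27920172e-01, -7.65597982e-01,
         8.62426696e+02],
       [ 1.39074821e-04, -7.73191029e-01, -6.34173174e-01,
         7.65541916e+02],
       [ 0.00000000e+00,  0.00000000e+00,  0.00000000e+00,
         1.00000000e+00]])}
```

View pics/top0.png

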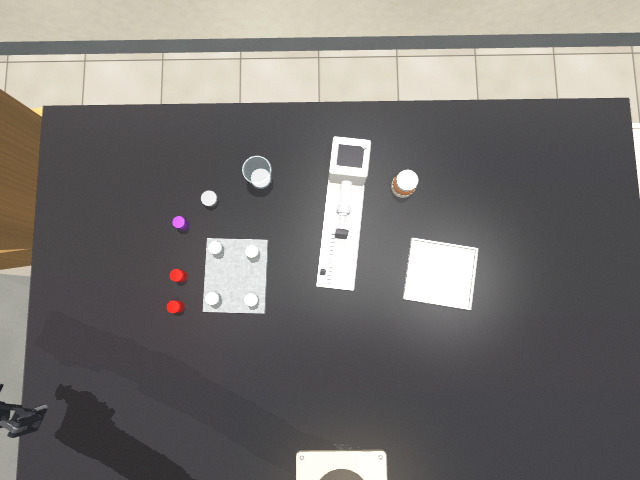

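View pics/side0.png

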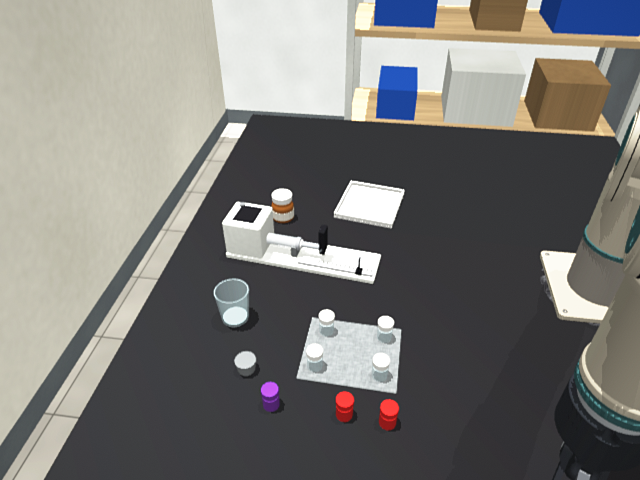

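The top view shows four pots on the mat near (216,248), (252,252), (212,298) and (251,300), the tray around (441,274), the handle near (341,233) and the clip near (323,271). The red and purple look-alikes stand left of the mat. Next I'll measure these points more finely.

```bash
cat > h.py <<'E'
from cell import *
import cv2,numpy as np
def ray(c,u,v,z):
    T=c["T"];d=T[:3,:3]@np.array([(u-c["cx"])/c["fx"],(v-c["cy"])/c["fy"],1]);o=T[:3,3]
    return o+d*(z-o[2])/d[2]
def proj(c,p):
    q=np.linalg.inv(c["T"])@np.r_[p,1];return np.array([c["fx"]*q[0]/q[2]+c["cx"],c["fy"]*q[1]/q[2]+c["cy"]])
E
python3 - <<'E'
from h import *
np.set_printoptions(precision=1,suppress=True)
im=cv2.imread("pics/top0.png");c=camera_info("top")
for name,(x0,x1,y0,y1),zz,th in [("mat/pots",(195,275,230,320),49,225),("tray",(395,485,230,315),15,120),("base",(310,375,205,295),12,120)]:
    g=cv2.cvtColor(im,cv2.COLOR_BGR2GRAY)[y0:y1,x0:x1]
    n,l,st,ce=cv2.connectedComponentsWithStats((g>th).astype(np.uint8))
    for i in range(1,n):
        if st[i,4]<25: continue
        u,v=ce[i]+[x0,y0];print(name,st[i],(u,v),ray(c,u,v,zz))
        if name!="mat/pots":
            r=cv2.minAreaRect(np.argwhere(l==i)[:,::-1].astype(np.float32));b=cv2.boxPoints(r)+[x0,y0]
            print([ray(c,*p,zz) for p in b])
g=cv2.cvtColor(im,cv2.COLOR_BGR2GRAY)[230:320,195:275]
n,l,st,ce=cv2.connectedComponentsWithStats(((g>90)).astype(np.uint8));i=1+np.argmax(st[1:,4])
r=cv2.minAreaRect(np.argwhere(l==i)[:,::-1].astype(np.float32));print("mat",ray(c,r[0][0]+195,r[0][1]+230,4),r)
a=cv2.resize(im[215:295,300:380],None,fx=7,fy=7,interpolation=cv2.INTER_CUBIC)
cv2.imwrite("pics/c1.png",a)
E
```

```text
mat/pots [   8    8   64   75 3468] (np.float64(235.34746251441754), np.float64(274.9345444059977)) [505.3 238.2  49. ]
tray [   7    7   77   73 4485] (np.float64(440.33578595317726), np.float64(273.2107023411371)) [ 506.2 -245.2   15. ]
[array([ 442.5, -138.3,   15. ]), array([ 598.7, -169.8,   15. ]), array([ 566.7, -346.5,   15. ]), array([ 411.8, -312. ,   15. ])]
base [   6    0   47   86 3211] (np.float64(339.5945188414824), np.float64(246.7443164123326)) [572.9  -6.1  12. ]
[array([478.6,  53.4,  12. ]), array([686.7,  27.6,  12. ]), array([673.5, -75.4,  12. ]), array([466.1, -47.1,  12. ])]
mat [516.4 240.2   4. ] ((43.0, 41.5), (83.0, 72.0), 90.0)
```

View pics/c1.png

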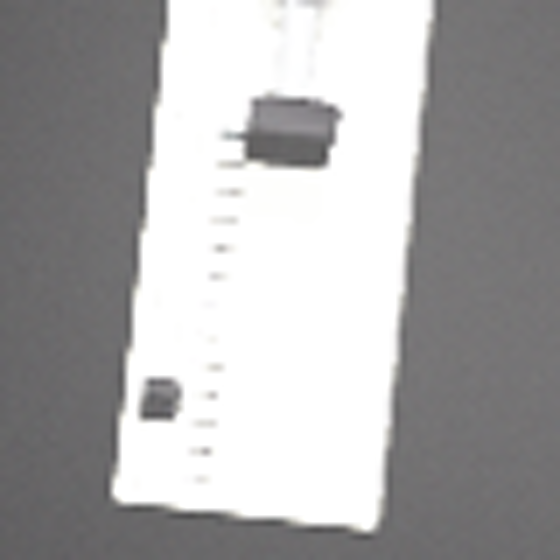

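The crop shows the handle top centred near crop (293,115), the pointer at (232,135), the clip near (160,398), and the plate's front corners at (113,497) and (376,530).

Run:
```python
from h import *
np.set_printoptions(precision=1,suppress=True)
im=cv2.imread("pics/top0.png");c=camera_info("top");g=cv2.cvtColor(im,cv2.COLOR_BGR2GRAY).astype(float)
cr=lambda u,v,z:ray(c,300+(u+.5)/7-.5,215+(v+.5)/7-.5,z)
A,B,C,D=[cr(u,v,12) for u,v in((113,497),(376,530),(168,0),(433,0))]
print("corners",A,B,"width",np.linalg.norm(A-B))
for P,Q in((A,C),(B,D)):d=Q-P;print("yaw",np.degrees(np.arctan2(d[1],d[0])))
d=A-B;print("yaw",np.degrees(np.arctan2(d[1],d[0]))-90)
print("handle top",cr(293,115,95),"pointer",cr(232,135,46),"clip top",cr(163,385,58),cr(160,398,50))
for u,v in((216,248),(252,252),(212,298),(251,300)):
    w=g[v-11:v+12,u-11:u+12];m=np.median(w);k=np.clip(w-m-20,0,None);yy,xx=np.mgrid[v-11:v+12,u-11:u+12]
    uu,vv=(k*xx).sum()/k.sum(),(k*yy).sum()/k.sum();print("pot",m,w.max(),(k>0).sum(),uu,vv,ray(c,uu,vv,47))
# tray outline: polygon approx
m=(g[225:320,395:490]>130).astype(np.uint8);cs=max(cv2.findContours(m,0,2)[0],key=cv2.contourArea)
p=cv2.approxPolyDP(cv2.convexHull(cs),4,True)[:,0]+[395,225];P=np.array([ray(c,u,v,15) for u,v in p]);print(p.tolist(),P,P.mean(0))
m=(g[225:325,195:285]>110).astype(np.uint8);cs=max(cv2.findContours(m,0,2)[0],key=cv2.contourArea)
p=cv2.approxPolyDP(cv2.convexHull(cs),4,True)[:,0]+[195,225];P=np.array([ray(c,u,v,4) for u,v in p]);print(p.tolist(),P,P.mean(0))
cw=camera_info("wrist");print("wrist T",cw)
from scipy.spatial.transform import Rotation as R
s=read_state();print(R.from_euler("xyz",s["tool_rot"]).as_matrix())
```

```text
corners [480.1  52.5  12. ] [467.9 -37.   12. ] width 90.29921692910266
yaw -6.925430053521871
yaw -7.362695704737543
yaw -7.74577220438151
handle top [598.1  -7.   95. ] pointer [599.4  11.1  46. ] clip top [514.8  35.4  58. ] [511.1  36.3  50. ]
pot 227.0 255.0 127 214.19918283963227 246.88457609805926 [571.6 288.9  47. ]
pot 230.0 255.0 127 251.0032679738562 250.70098039215685 [561.6 202.6  47. ]
pot 227.0 255.0 134 211.28420038535646 297.98940269749517 [452.8 293.4  47. ]
pot 230.0 255.0 130 250.26391096979333 299.3736089030207 [448.7 203.4  47. ]
[[412, 237], [478, 248], [471, 309], [403, 298]] [[ 594.3 -181.    15. ]
 [ 565.7 -338.3   15. ]
 [ 420.9 -313.6   15. ]
 [ 448.4 -154.2   15. ]] [ 507.3 -246.8   15. ]
[[207, 238], [268, 240], [264, 313], [202, 311]] [[599.1 317.1   4. ]
 [592.5 167.9   4. ]
 [416.4 176.8   4. ]
 [422.7 325.4   4. ]] [507.7 246.8   4. ]
wrist T {'fx': 345.6004975879591, 'fy': 345.6004975879591, 'cx': 318.9346719273626, 'cy': 235.65760333005895, 'T': array([[  0.4,   0.9,   0.3, 202.9],
       [  0.9,  -0.4,  -0.1, 621.8],
       [ -0. ,   0.3,  -1. , 371.7],
       [  0. ,   0. ,   0. ,   1. ]])}
[[-0.9  0.4 -0. ]
 [ 0.4  0.9 -0. ]
 [-0.  -0.  -1. ]]
```

Call:
play_rows:
  deltas: [-40, -25, 0, 0, 0, 0.15, 0.6, -80, -50, 0, 0, 0, 0.3, 0.6, -120, -75, 0, 0, 0, 0.46, 0.6, -160, -100, 0, 0, 0, 0.62, 0.6, -200, -125, 0, 0, 0, 0.78, 0.6, -240, -150, 0, 0, 0, 0.94, 0.6, -280, -175, 0, 0, 0, 1.09, 0.6, -320, -200, 0, 0, 0, 1.22, 0.6, -354, -222, 0, 0, 0, 1.315, 0.6, -354, -222, 0, 0, 0, 1.315, 0.6]

```text
clock: 1.35
eef_pos: [501.9, 237.5, 231.3]
tool_rot: [3.14, 0.002, 1.39]
force: [0.1, 0.0, -0.0]
width: 51.5
gripper_force: 0.0
```

Run:
```python
from h import *
np.set_printoptions(precision=3,suppress=True)
s=read_state();print(s["clock"],s["eef_pos"],s["tool_rot"],s["qpos"],s["width"])
c=camera_info("wrist");cv2.imwrite("pics/w1.png",get_image("wrist")[:,:,::-1])
for n,p in dict(P1=(571.6,288.9,49),P2=(561.6,202.6,49),P3=(452.8,293.4,49),P4=(448.7,203.4,49)).items():print(n,proj(c,p))
```

```text
1.35 [501.946 237.483 231.253] [3.14  0.002 1.39 ] [-0.766  0.521  0.412  1.793 -0.258  0.881 -0.418] 51.540042592399935
P1 [384.685 143.799]
P2 [385.435 235.467]
P3 [255.567 162.659]
P4 [272.449 254.139]
```

View pics/w1.png

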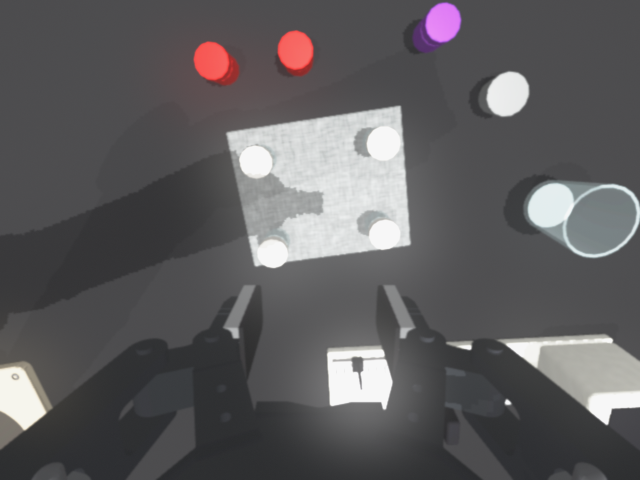

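The wrist view shows pots at (384,143), (384,234), (256,161) and (273,252), within 1–2 px of the predictions. I'll grasp P2.

Call:
play_rows:
  deltas: [-24, 65, 40, 0, 0, 0, 0.6, -24, 65, 90, 0, 0, 0, 0.6, -24, 65, 140, 0, 0, 0, 0.6, -24, 65, 185, 0, 0, 0, 0.6, -24, 65, 217, 0, 0, 0, 0.6, -24, 65, 217, 0, 0, 0, 0.6, -24, 65, 217, 0, 0, 0, 0, -24, 65, 217, 0, 0, 0, 0, -24, 65, 217, 0, 0, 0, 0, -24, 65, 217, 0, 0, 0, 0]

```text
clock: 2.65
eef_pos: [560.9, 207.4, 15.8]
tool_rot: [3.14, -0.002, 1.397]
force: [-0.6, 0.5, 7.9]
width: 28.4
gripper_force: 59.2
```

Call:
play_rows:
  deltas: [0, 0, -30, 0, 0, 0, 0, 0, 0, -75, 0, 0, 0, 0, -20, 1, -115, 0, 0, 0, 0, -75, 4, -130, 0, 0, 0, 0, -135, 7, -130, 0, 0, 0, 0, -195, 10, -130, 0, 0, 0, 0, -255, 13, -130, 0, 0, 0, 0, -315, 16, -130, 0, 0, 0, 0, -375, 20, -130, 0, 0, 0, 0, -430, 23, -130, 0, 0, 0, 0]

```text
clock: 3.9
eef_pos: [507.7, -223.1, 144.8]
tool_rot: [3.141, 0.0, 1.396]
force: [1.0, 0.1, -0.7]
width: 29.1
gripper_force: 59.2
```

Call:
play_rows:
  deltas: [-45, 2, 0, 0, 0, 0, 0, -69, 3, 0, 0, 0, 0, 0, -69, 3, 45, 0, 0, 0, 0, 0, -69, 3, 90, 0, 0, 0, 0, 0, -69, 3, 115, 0, 0, 0, 0, 0, -69, 3, 125, 0, 0, 0, 0, 0, -69, 3, 125, 0, 0, 0, 0, 0, -69, 3, 125, 0, 0, 0, 0, 0]

```text
schema error: expected a multiple of 7 numbers
```

Run:
```python
from h import *
np.set_printoptions(precision=3,suppress=True)
s=read_state();print(s)
cv2.imwrite("pics/w2.png",get_image("wrist")[:,:,::-1])
```

```text
{'clock': 3.9, 'qpos': array([ 0.176,  0.624,  0.287,  1.878, -0.267,  0.676,  0.447]), 'qd': array([ 0.842,  0.118, -0.067, -0.297,  0.061,  0.158,  0.69 ]), 'tau': array([ -3.243, -51.258,   5.153, -12.39 ,   0.065,  -0.005,  -0.699]), 'eef_pos': array([ 507.71 , -223.123,  144.773]), 'tool_rot': array([3.141, 0.   , 1.396]), 'force': array([ 1.024,  0.083, -0.715]), 'torque': array([-0.01 , -0.05 ,  0.032]), 'gripper_force': 59.238678216934204, 'width': 29.099895998341996}
```

View pics/w2.png

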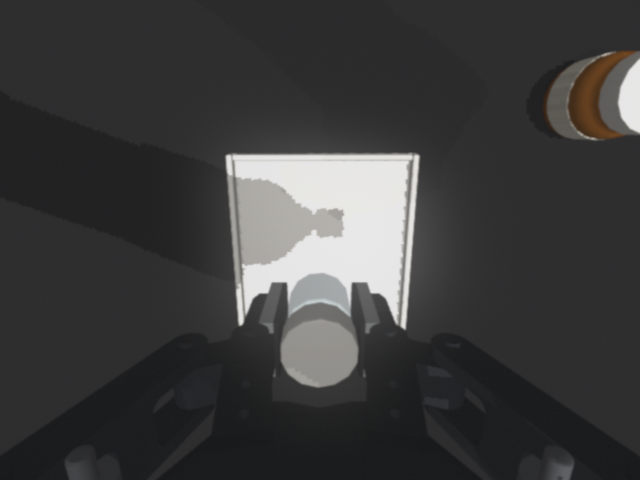

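The pot is held upright between the pads, and the tray lies square to the tool. I'll resend the lowering rows with the count corrected.

Call:
play_rows:
  deltas: [-45, 2, 0, 0, 0, 0, 0, -69, 3, 10, 0, 0, 0, 0, -69, 3, 55, 0, 0, 0, 0, -69, 3, 95, 0, 0, 0, 0, -69, 3, 118, 0, 0, 0, 0, -69, 3, 127.5, 0, 0, 0, 0, -69, 3, 127.5, 0, 0, 0, 0, -69, 3, 127.5, 0, 0, 0, 0, -69, 3, 127.5, 0, 0, 0, 0.2, -69, 3, 127.5, 0, 0, 0, 0.6]

```text
clock: 5.2
eef_pos: [499.4, -289.3, 17.1]
tool_rot: [3.141, 0.0, 1.397]
force: [-0.1, 0.0, 0.1]
width: 45.8
gripper_force: 0.0
```

Call:
play_rows:
  deltas: [0, 0, -10, 0, 0, 0, 0.6, 0, 0, -50, 0, 0, 0, 0.6, 10, -3, -100, 0, 0, 0, 0.6, 60, -17, -130, 0, 0, 0, 0.6, 120, -34, -130, 0, 0, 0, 0.6, 180, -51, -130, 0, 0, 0, 0.6, 240, -68, -130, 0, 0, 0, 0.6, 300, -85, -130, 0, 0, 0, 0.6, 360, -102, -130, 0, 0, 0, 0.6, 420, -119, -130, 0, 0, 0, 0.6]

```text
clock: 6.45
eef_pos: [454.7, 147.0, 147.6]
tool_rot: [3.14, -0.001, 1.397]
force: [1.1, 0.3, -1.0]
width: 51.3
gripper_force: 0.0
```

Call:
play_rows:
  deltas: [45, -13, 0, 0, 0, 0, 0.6, 56.5, -16, 10, 0, 0, 0, 0.6, 56.5, -16, 55, 0, 0, 0, 0.6, 56.5, -16, 100, 0, 0, 0, 0.6, 56.5, -16, 132, 0, 0, 0, 0.6, 56.5, -16, 132, 0, 0, 0, 0.6, 56.5, -16, 132, 0, 0, 0, 0, 56.5, -16, 132, 0, 0, 0, 0, 56.5, -16, 132, 0, 0, 0, 0, 56.5, -16, 132, 0, 0, 0, 0]

```text
clock: 7.7
eef_pos: [449.7, 203.6, 16.2]
tool_rot: [3.139, -0.001, 1.397]
force: [-0.2, -1.0, 8.3]
width: 28.8
gripper_force: 59.2
```

Call:
play_rows:
  deltas: [0, 0, -30, 0, 0, 0, 0, 0, 0, -75, 0, 0, 0, 0, -20, 6, -115, 0, 0, 0, 0, -75, 23, -130, 0, 0, 0, 0, -135, 42, -130, 0, 0, 0, 0, -195, 61, -130, 0, 0, 0, 0, -255, 79, -130, 0, 0, 0, 0, -315, 98, -130, 0, 0, 0, 0, -375, 117, -130, 0, 0, 0, 0, -420, 131, -130, 0, 0, 0, 0]

```text
clock: 8.95
eef_pos: [505.0, -235.9, 145.6]
tool_rot: [3.14, 0.001, 1.395]
force: [0.5, 1.1, -1.2]
width: 28.6
gripper_force: 59.3
```

Call:
play_rows:
  deltas: [-14, 4, 0, 0, 0, 0, 0, -14, 4, 20, 0, 0, 0, 0, -14, 4, 60, 0, 0, 0, 0, -14, 4, 98, 0, 0, 0, 0, -14, 4, 118, 0, 0, 0, 0, -14, 4, 128, 0, 0, 0, 0, -14, 4, 128, 0, 0, 0, 0, -14, 4, 128, 0, 0, 0, 0, -14, 4, 128, 0, 0, 0, 0.2, -14, 4, 128, 0, 0, 0, 0.6]

```text
clock: 10.2
eef_pos: [506.8, -247.3, 17.0]
tool_rot: [3.141, 0.0, 1.397]
force: [-0.4, 0.6, 0.0]
width: 45.5
gripper_force: 0.0
```

Call:
play_rows:
  deltas: [0, 0, -10, 0, 0, 0, 0.6, 0, 0, -50, 0, 0, 0, 0.6, 10, -3, -100, 0, 0, 0, 0.6, 70, -20, -130, 0, 0, 0, 0.6, 130, -37, -130, 0, 0, 0, 0.6, 190, -54, -130, 0, 0, 0, 0.6, 250, -70, -130, 0, 0, 0, 0.6, 310, -87, -130, 0, 0, 0, 0.6, 370, -104, -130, 0, 0, 0, 0.6, 430, -121, -130, 0, 0, 0, 0.6]

```text
clock: 11.45
eef_pos: [462.2, 194.1, 147.6]
tool_rot: [3.141, -0.001, 1.396]
force: [1.1, 0.4, -0.0]
width: 51.3
gripper_force: 0.0
```

Call:
play_rows:
  deltas: [55, -15, 0, 0, 0, 0, 0.6, 93, -26, 0, 0, 0, 0, 0.6, 93, -26, 40, 0, 0, 0, 0.6, 93, -26, 90, 0, 0, 0, 0.6, 93, -26, 132, 0, 0, 0, 0.6, 93, -26, 132, 0, 0, 0, 0.6, 93, -26, 132, 0, 0, 0, 0, 93, -26, 132, 0, 0, 0, 0, 93, -26, 132, 0, 0, 0, 0, 93, -26, 132, 0, 0, 0, 0]

```text
clock: 12.7
eef_pos: [454.1, 288.9, 16.8]
tool_rot: [3.139, -0.003, 1.397]
force: [-0.2, -1.5, 7.2]
width: 28.5
gripper_force: 59.2
```

Call:
play_rows:
  deltas: [0, 0, -30, 0, 0, 0, 0, 0, 0, -75, 0, 0, 0, 0, -20, 6, -115, 0, 0, 0, 0, -75, 23, -130, 0, 0, 0, 0, -135, 42, -130, 0, 0, 0, 0, -195, 60, -130, 0, 0, 0, 0, -255, 79, -130, 0, 0, 0, 0, -315, 97, -130, 0, 0, 0, 0, -375, 116, -130, 0, 0, 0, 0, -435, 134, -130, 0, 0, 0, 0]

```text
clock: 13.95
eef_pos: [509.7, -163.6, 145.8]
tool_rot: [3.14, -0.0, 1.397]
force: [1.6, 0.8, -1.3]
width: 28.2
gripper_force: 59.2
```

Call:
play_rows:
  deltas: [-42, 13, 0, 0, 0, 0, 0, -42, 13, 10, 0, 0, 0, 0, -42, 13, 50, 0, 0, 0, 0, -42, 13, 90, 0, 0, 0, 0, -42, 13, 115, 0, 0, 0, 0, -42, 13, 127.5, 0, 0, 0, 0, -42, 13, 127.5, 0, 0, 0, 0, -42, 13, 127.5, 0, 0, 0, 0, -42, 13, 127.5, 0, 0, 0, 0.2, -42, 13, 127.5, 0, 0, 0, 0.6]

```text
clock: 15.2
eef_pos: [515.1, -205.3, 17.6]
tool_rot: [3.141, 0.0, 1.397]
force: [-0.7, 0.1, 0.2]
width: 45.3
gripper_force: 0.0
```

Call:
play_rows:
  deltas: [0, 0, -10, 0, 0, 0, 0.6, 0, 0, -60, 0, 0, 0, 0.6, 0, 0, -110, 0, 0, -0.045, 0.6, 40, 2, -150, 0, 0, -0.045, 0.6, 85, 4, -170, 0, 0, -0.045, 0.6, 130, 5, -180, 0, 0, -0.045, 0.6, 175, 7, -190, 0, 0, -0.045, 0.6, 210, 9, -190, 0, 0, -0.045, 0.6, 210, 9, -190, 0, 0, -0.045, 0.6, 210, 9, -190, 0, 0, -0.045, 0.6]

```text
clock: 16.45
eef_pos: [559.7, -0.9, 207.7]
tool_rot: [3.141, 0.001, 1.441]
force: [-0.1, -0.3, 0.5]
width: 50.9
gripper_force: 0.0
```

Run:
```python
from h import *
np.set_printoptions(precision=2,suppress=True)
s=read_state();print(s["eef_pos"],s["tool_rot"],s["qpos"])
c=camera_info("wrist");im=get_image("wrist")[:,:,::-1];cv2.imwrite("pics/w3.png",im)
np.save("w3T.npy",c["T"])
t=get_image("top")[:,:,::-1]
cv2.imwrite("pics/v3.png",np.hstack([cv2.resize(im,(448,336)),cv2.resize(t[230:320,395:489],(351,336))]))
for p in((598,-7,95),(599.4,14,46),(514.8,35.4,58)):print(proj(c,p))
```

```text
[559.74  -0.92 207.7 ] [3.14 0.   1.44] [-0.3   0.55  0.38  1.81 -0.26  0.83  0.08]
[369.9  233.99]
[361.61 195.42]
[260.89 185.68]
```

View pics/v3.png

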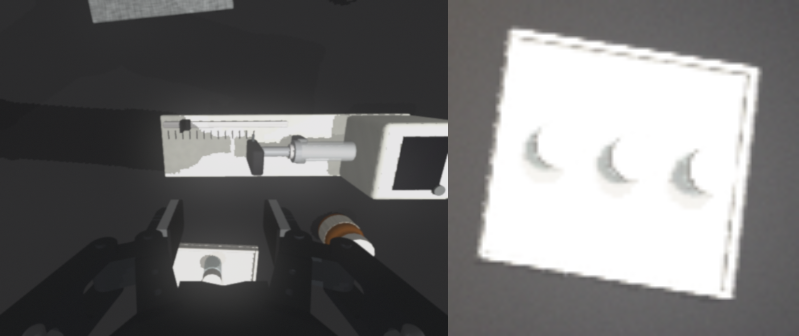

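The tray shows three upright pots in a row. Next, a crop of the rod area.

Run:
```python
import cv2
im=cv2.imread("pics/w3.png");cv2.imwrite("pics/c3.png",cv2.resize(im[160:255,228:388],None,fx=5,fy=5,interpolation=cv2.INTER_CUBIC))
```

```text
(no output)
```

View pics/c3.png

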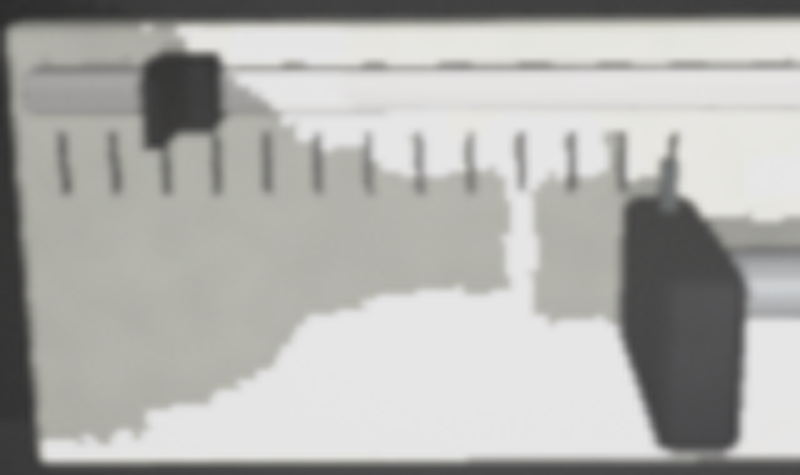

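The crop shows the clip blade's left edge at about crop x=145 (end at row 148), the pointer at about (668,180), and the handle's top face at (660–742, 280–450).

Run:
```python
from h import *
np.set_printoptions(precision=1,suppress=True)
c=camera_info("wrist");c["T"]=np.load("w3T.npy");th=np.radians(-7.4)
o=np.array([474+225*np.cos(th),7.8+225*np.sin(th)])
def S(p):d=p[:2]-o;return np.array([d[0]*np.cos(th)+d[1]*np.sin(th),-d[0]*np.sin(th)+d[1]*np.cos(th)])
for n,u,v,z in[("blade L",145,110,58),("blade L lo",146,145,58),("blade R lo",165,143,58),("ptr",666,180,46),("ptr base",669,205,46),("ptr top",671,155,46),
  ("hTL",665,281,95),("hTR",743,287,95),("hBL",660,448,95),("hBR",738,447,95),("tick0",672,140,12),("tick-10",165,165,12),("tick-9",217,165,12),("plateFL",8,28,12),("plateFR",42,462,12)]:
    p=ray(c,228+(u+.5)/5-.5,160+(v+.5)/5-.5,z);print(n,p,S(p))
# axis direction from plate edges
P,Q=[ray(c,228+(u+.5)/5-.5,160+(v+.5)/5-.5,12) for u,v in((8,28),(42,462))];d=P-Q;print(np.degrees(np.arctan2(d[1],d[0]))-90,np.linalg.norm(d))
P,Q=[ray(c,228+(u+.5)/5-.5,160+(v+.5)/5-.5,12) for u,v in((42,462),(790,462))];d=Q-P;print(np.degrees(np.arctan2(d[1],d[0])))
```

```text
blade L [511.8  39.2  58. ] [-191.5   36. ]
blade L lo [510.9  33.4  58. ] [-191.7   30.2]
blade R lo [514.2  33.3  58. ] [-188.4   30.5]
ptr [598.7  13.9  46. ] [-102.2   22.1]
ptr base [598.8   9.4  46. ] [-101.5   17.7]
ptr top [600.   18.2  46. ] [-101.4   26.6]
hTL [592.3   8.2  95. ] [-107.8   15.6]
hTR [603.9   5.7  95. ] [-96.   14.7]
hBL [589.  -18.3  95. ] [-107.6  -11. ]
hBR [601.  -19.7  95. ] [-95.5 -10.9]
tick0 [603.9  15.   12. ] [-97.1  23.9]
tick-10 [504.8  22.8  12. ] [-196.4   18.8]
tick-9 [514.9  21.5  12. ] [-186.2   18.9]
plateFL [479.6  52.7  12. ] [-225.3   45.3]
plateFR [468.7 -34.9  12. ] [-224.7  -43. ]
-7.071597167731866 88.23960918780473
-7.331644601486857
```

Call:
play_rows:
  deltas: [-1, 20, 10, 0, 0, 0, 0.6, -1, 37, 40, 0, 0, 0, 0.6, -1, 37, 80, 0, 0, 0, 0.6, -1, 37, 115, 0, 0, 0, 0.6, -1, 37, 145, 0, 0, 0, 0.6, -1, 37, 145, 0, 0, 0, 0.6, -1, 37, 145, 0, 0, 0, 0, -1, 37, 145, 0, 0, 0, 0, -1, 37, 145, 0, 0, 0, 0, -1, 37, 145, 0, 0, 0, 0]

```text
clock: 17.8
eef_pos: [597.3, -6.2, 64.0]
tool_rot: [3.14, -0.0, 1.442]
force: [-1.5, -1.0, 4.9]
width: 13.1
gripper_force: 58.9
```

Call:
play_rows:
  deltas: [0, 0, 0, 0, 0, 0, 0, 0, 0, 0, 0, 0, 0, 0, 0, 0, 0, 0, 0, 0, 0]

```text
clock: 18.18
eef_pos: [597.3, -6.1, 64.0]
tool_rot: [3.14, -0.0, 1.442]
force: [-1.3, -0.8, 6.8]
width: 13.5
gripper_force: 58.9
```

Call:
play_rows:
  deltas: [0, -5, 0, 0, 0, 0, 0, 0, -15, 0, 0, 0, 0, 0, 0, -27, 0, 0, 0, 0, 0, 0, -40, 0, 0, 0, 0, 0, 0, -53, 0, 0, 0, 0, 0, 0, -66, 0, 0, 0, 0, 0, 0, -76, 0, 0, 0, 0, 0, 0, -83, 0, 0, 0, 0, 0, 0, -86, 0, 0, 0, 0, 0, 0, -86, 0, 0, 0, 0, 0]

```text
clock: 19.42
eef_pos: [515.1, 4.1, 64.0]
tool_rot: [3.133, 0.001, 1.441]
force: [5.9, -2.7, 5.5]
width: 13.4
gripper_force: 59.3
```

Call:
play_rows:
  deltas: [0, 0, 0, 0, 0, 0, 0, 0, 0, 0, 0, 0, 0, 0, 0, 0, 0, 0, 0, 0, 0]

```text
clock: 19.8
eef_pos: [515.3, 4.1, 64.0]
tool_rot: [3.133, 0.001, 1.441]
force: [6.8, -2.2, 6.0]
width: 13.1
gripper_force: 59.3
```

Run:
```python
from h import *
np.set_printoptions(precision=2,suppress=True)
s=read_state();e=s["eef_pos"];print(e,s["tool_rot"],s["width"],s["force"])
print("moved",np.linalg.norm(e[:2]-[597.3,-6.1]))
W=[]
for n in("wrist","top","side"):
    im=get_image(n)[:,:,::-1];c=camera_info(n);cv2.imwrite(f"pics/f_{n}.png",im);np.save(f"f_{n}.npy",c["T"])
    p=proj(c,(512.5,26,50));print(n,p);x,y=p.astype(int)
    W.append(cv2.resize(im[max(0,y-32):y+33,x-32:x+33],(266,266),interpolation=cv2.INTER_CUBIC) if n!="wrist" else cv2.resize(im[max(0,y-32):y+33,x-32:x+33],(266,266),interpolation=cv2.INTER_CUBIC))
    print(n,max(0,y-32),x-32)
cv2.imwrite("pics/f.png",np.hstack(W))
```

```text
[515.34   4.06  63.96] [3.13 0.   1.44] 13.071895293103708 [ 6.76 -2.22  6.02]
moved 82.58478270091895
wrist [307.68 247.86]
wrist 215 275
top [326.89 270.78]
top 238 294
side [358.36 257.53]
side 225 326
```

View pics/f.png

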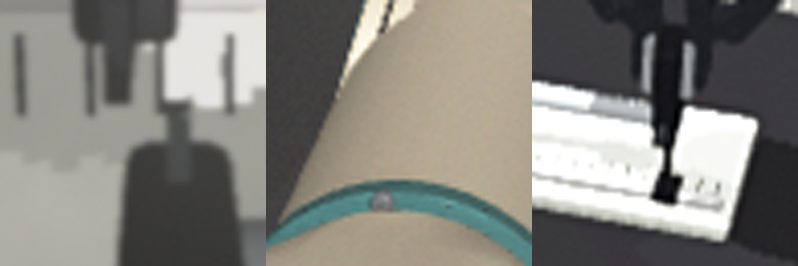

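Wrist crop: the mark blade is centred at about x=118 (tip row 104) and the pointer at about x=177, so there is still a short pull to go.

Run:
```python
from h import *
np.set_printoptions(precision=2,suppress=True)
c=camera_info("wrist");c["T"]=np.load("f_wrist.npy");k=65/266;th=np.radians(-7.4);ax=np.array([np.cos(th),np.sin(th)])
f=lambda u,v,z:ray(c,275+(u+.5)*k-.5,215+(v+.5)*k-.5,z)
L,R,P=f(104,102,58),f(132,102,58),f(177,115,46)
pl,pr=f(165,110,46),f(190,110,46)
print(L,R,P,"bladew",(R-L)[:2]@ax,"ptrw",(pr-pl)[:2]@ax,"gap ctr",(P-(L+R)/2)[:2]@ax, "gap left",(pl-L)[:2]@ax)
im=cv2.imread("pics/f_wrist.png",0)
for r in (225,230,235,238,240): print(r,im[r,292:326])
for r in (243,247,250): print(r,im[r,304:334])
```

```text
[510.2   33.01  58.  ] [513.23  32.61  58.  ] [517.47  26.62  46.  ] bladew 3.0504221182604896 ptrw 2.953299229457439 gap ctr 6.510615425329776 gap left 6.617916541569109
225 [155 147 129 106  83  74  83  86  79  73  72  71  72  71  68  75  93 110
 132 141 125  98 104 151 191 214 223 227 229 229 229 229 229 229]
230 [156 157 151 129  97  99 127 130 101  73  65  69  71  71  78 107 138 154
 157 154 139 112 126 191 223 228 228 228 228 228 228 229 228 229]
235 [156 156 153 135 104  94 124 131 105  74  64  64  64  65  84 125 151 156
 157 154 138 108 121 189 223 228 229 229 228 228 229 229 228 229]
238 [157 157 154 138 106  95 124 132 105  73  63  63  63  67  89 128 152 157
 157 155 138 108 116 177 213 219 219 216 203 197 215 226 229 229]
240 [156 157 154 137 105  92 125 142 129 112 107 107 107 110 122 142 154 157
 158 154 138 107  85  89  96  97  97  97 101 130 172 207 220 222]
243 [157 157 157 157 157 157 157 155 151 144 134 113  86  79  81  90 103 125
 146 156 158 158 159 158 157 153 145 143 150 156]
247 [156 157 156 156 156 156 155 155 155 155 150 127  96  80  78  79  88 119
 145 156 158 158 158 158 158 158 158 158 158 158]
250 [156 154 149 137 123 108  93  82  79  79  80  79  79  78  77  77  78  77
  78  80  81  82  90 104 123 140 152 158 159 159]
```

Call:
play_rows:
  deltas: [0, -2, 0, 0, 0, 0, 0, 0, -4, 0, 0, 0, 0, 0, 0, -6.5, 0, 0, 0, 0, 0, 0, -6.5, 0, 0, 0, 0, 0, 0, -6.5, 0, 0, 0, 0, 0, 0, -6.5, 0, 0, 0, 0, 0]

```text
clock: 20.7
eef_pos: [509.1, 4.9, 64.0]
tool_rot: [3.132, 0.001, 1.441]
force: [7.2, -3.2, 5.8]
width: 12.9
gripper_force: 59.3
```

Run:
```python
from h import *
np.set_printoptions(precision=2,suppress=True)
s=read_state();e=s["eef_pos"];print(e,s["width"],s["force"],"moved",np.linalg.norm(e[:2]-[597.3,-6.1]))
c=camera_info("wrist");im=get_image("wrist")[:,:,::-1];np.save("g.npy",c["T"]);cv2.imwrite("pics/g_full.png",im)
cv2.imwrite("pics/g.png",cv2.resize(im[205:265,280:360],None,fx=8,fy=8,interpolation=cv2.INTER_CUBIC))
```

```text
[509.11   4.86  63.96] 12.883071887046308 [ 7.2  -3.16  5.84] moved 88.86391747268756
```

View pics/g.png

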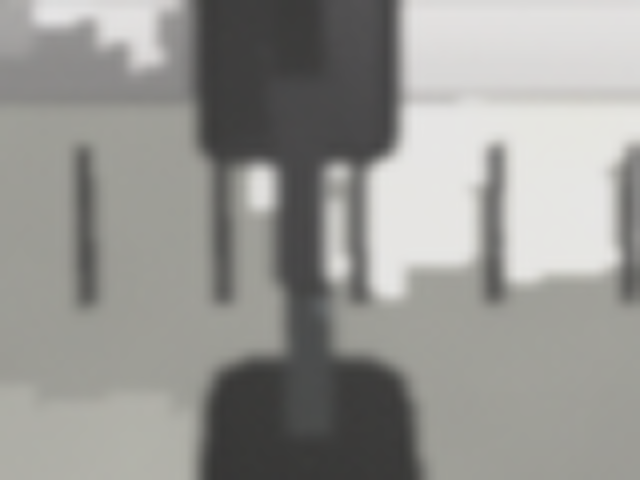

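The pointer (crop x≈309) and the mark blade (≈301) nearly line up; this checks the remaining gap.

Run:
```python
from h import *
np.set_printoptions(precision=2,suppress=True)
c=camera_info("wrist");c["T"]=np.load("g.npy");th=np.radians(-7.3);ax=np.array([np.cos(th),np.sin(th)])
im=cv2.imread("pics/g_full.png",0).astype(float)
def cen(r,lo,hi,bg):
    w=np.clip(bg-im[r,lo:hi],0,None);return (w*np.arange(lo,hi)).sum()/w.sum()
for r in(233,235,237,239): u=cen(r,313,323,150);p=ray(c,u,r,58);print("blade",r,u,p[:2]@ax,im[r,309:327])
for r in(244,246,248): u=cen(r,311,326,150);p=ray(c,u,r,46);print("ptr",r,u,p[:2]@ax,im[r,309:327])
```

```text
blade 233 316.6643026004728 503.01049908230294 [134. 153. 158. 155. 141. 110.  81.  72.  72.  72.  89. 140. 190. 188.
 145. 112. 143. 200.]
blade 235 316.6635294117647 503.00822151847865 [133. 153. 158. 155. 141. 109.  81.  72.  72.  72.  88. 140. 190. 188.
 145. 111. 141. 199.]
blade 237 316.6588785046729 503.0042097604799 [133. 153. 158. 155. 141. 109.  80.  71.  71.  72.  88. 140. 197. 211.
 172. 119. 130. 193.]
blade 239 316.89115646258506 503.10584105434594 [134. 153. 158. 156. 143. 114.  84.  72.  71.  71.  81. 123. 177. 189.
 155. 109. 126. 192.]
ptr 244 317.962962962963 503.66190331236237 [157. 157. 157. 158. 158. 150. 124.  89.  77.  78.  84.  99. 125. 146.
 154. 155. 155. 157.]
ptr 246 318.1372549019608 503.7454760662611 [157. 157. 157. 157. 157. 150. 124.  90.  78.  76.  77.  87. 117. 143.
 154. 156. 157. 157.]
ptr 248 318.23333333333335 503.7913170300718 [154. 152. 149. 148. 147. 142. 121.  93.  78.  76.  77.  85. 110. 134.
 145. 147. 148. 150.]
```

Call:
play_rows:
  deltas: [0, -0.6, 0, 0, 0, 0, 0, 0, -0.6, 0, 0, 0, 0, 0, 0, -0.6, 0, 0, 0, 0, 0, 0, -0.6, 0, 0, 0, 0, 0]

```text
clock: 21.25
eef_pos: [508.7, 4.9, 64.0]
tool_rot: [3.132, 0.001, 1.441]
force: [7.0, -2.7, 5.5]
width: 13.4
gripper_force: 59.1
```

Run:
```python
from h import *
c=camera_info("wrist");rgb=get_image("wrist");im=cv2.cvtColor(rgb,cv2.COLOR_RGB2GRAY).astype(float);th=np.radians(-7.3);ax=np.array([np.cos(th),np.sin(th)])
def cen(r,lo,hi):
    w=np.clip(150-im[r,lo:hi],0,None);return (w*np.arange(lo,hi)).sum()/w.sum()
for r,z in((235,58),(237,58),(244,46),(246,46)):print(r,ray(c,cen(r,312,325),r,z)[:2]@ax,im[r,309:327].astype(int))
s=read_state();print(s["eef_pos"],s["force"],s["gripper_force"],s["clock"])
cv2.imwrite("pics/end.png",np.hstack([cv2.resize(cv2.cvtColor(get_image(n),cv2.COLOR_RGB2BGR),(400,300)) for n in("top","side")]))
```

```text
235 503.1309254799674 [124 150 158 160 159 144 113  81  72  72  72  88 141 190 187 137 110 159]
237 503.10482475698126 [112 142 155 158 155 140 110  80  71  71  71  89 140 190 187 137 108 156]
244 503.2513847994829 [156 157 158 158 158 151 124  89  78  77  80  97 125 146 155 155 155 155]
246 503.3163202775256 [157 157 157 157 157 151 124  89  77  77  78  88 117 143 154 156 157 157]
[508.67330904   4.92332532  63.95819994] [ 7.14849949 -3.47267246  6.00403649] 59.12783861160278 21.3
```

View pics/end.png

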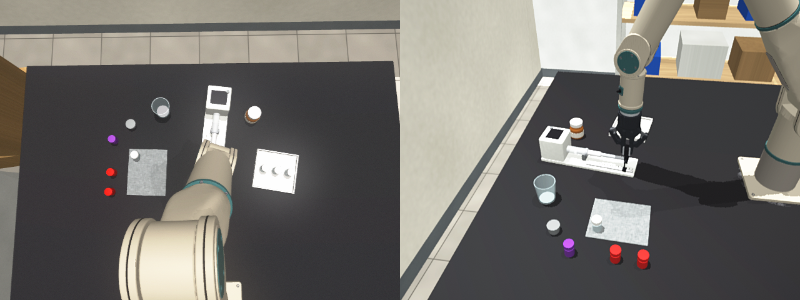

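The pointer is within about 0.2 mm of the mark. Three pots stand in the tray, one is left on the mat, and nothing else has moved.

```bash
python3 -c "from cell import *;print(finish_job())"
```

```text
the job is handed in; nothing more can be done
None
```

I handed the job in with three pots upright in the tray, the fourth left on the mat, and the draw rod held with its pointer within about 0.2 mm of the length mark; the mark clip, beaker, jar and stopper look undisturbed in the final pictures.

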